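# Slide the loose worm-drive clamp home on the coolant stub and tighten it

### The job

One of the two coolant pipes on the bench still has its worm-drive clamp sitting back on the plain pipe. Slide that clamp along the pipe, over the slotted pipe end and the barbed stub inside it, right up to the aluminium collar, then turn its thumb key clockwise (seen from above) until it is snug at its stop, and let go. Leave the loose piston standing where it is.

Things in the scene. Friction and masses are not known exactly. Their poses are not given: they have to be found in the camera images.
- key_grip (a point): Centre of the upright steel thumb key of the loose clamp, 117 mm above the bench: blade 34 mm wide (own x), 10 thick (own y), 28 high (z vertical); pinch it from above across its thickness. It travels with the clamp and turns about its z. All else within 65 mm is under 95 mm high. The clamp cannot leave the pipe or roll; it slides along it (friction 1.5 N) to a hard stop at the collar.
- key (a joint): Turn of the thumb key and its upright screw, rad: 0 is loose, grows clockwise seen from above, hard stop at 1.35 is snug. Starts at 0 to 0.2, stays where left, resists with about 0.06 N m. At 0 the blade's x is turned 0.65 rad anticlockwise from the pipe's direction (x of collar).
- collar (a point): On the axis of the fixed, level 40 mm grey pipe, 65 mm above the bench, at the face of the aluminium collar (58 mm across) on its block. x: along the pipe from clamp to collar; y: level, to the key's side. The key's axis is 29.5 mm along y; along x 9 mm short of this point when fully home, 69 to 99 mm short at first. The slimmer 28 mm pipe's clamp is already home and tight: not to be worked on.
- piston_mid (a point): Centre, half-way up, of a loose aluminium piston, 66 mm in diameter and 58 mm high, standing on the bench near the blocks: a bystander.

How it is judged:
By the outcome, as a careful person would: the job done as asked, in the order asked, and still so for the second after the job is handed in, with the robot touching nothing.
It also fails if it takes over 40 s, if anything falls off the work surface, if the arm or the gripper's body presses on something with over 40 N, if the wrist force passes 120 N, or if a joint passes its speed limit or range.

### The arm

A 7-joint arm with a two-finger parallel gripper is mounted at the origin on the work surface. World frame = base frame: x ahead of the robot, y to its left, z up, the work surface at z = 0. Lengths are in m, angles in rad, forces in N, time in s.
With the tool pointing down it reaches from about 0.4 to 0.85 m from the base axis. Payload 10.4 kg.
Tool frame: the origin (TCP) lies between the finger pads; the fingertips stand 11 mm ahead of it and the grasp point (between the pads) lies 8 mm behind it (r.tcp_to_tips is the distance from the TCP to the fingertips, in m); z points along the fingers, y is the line along which they close (so a half turn about z gives the same grasp; the last joint's range is limited). The gripper opens to 87 mm and grips with 3 to 60 N. Pads are 19 mm wide; open, the fingers measure 117 mm over their backs; the gripper's body (75 mm by 190 mm) begins 51 mm behind the grasp point.
Start: joints at [-1.242, 0.332, -0.065, 1.46, 0.022, 1.35, -0.088], TCP at [0.215, 0.587, 0.234] pointing down, gripper open.
Joint ranges: [-2.6, 2.6], [-0.5, 2.12], [-1.47, 1.34], [0.16, 2.42], [-1.27, 4.41], [0.06, 2.06], [-2.6, 2.6]. Speed limits (rad/s): [2.22, 2.22, 2.79, 2.79, 3.14, 3.14, 3.14].

### API

Orientations are given as a unit quaternion [x, y, z, w].
In Python, from bench import r gives the robot as it stands. The module is installed in compiled form; this text tells all that it offers.
- The arm moves only by the shell command python3 -m crank 'ROWS' [FORCE]. ROWS is JSON, a list of rows, each an object of numbers: "claw": the closure, from -1 (fully open) to 1 (shut); "dx", "dy", "dz": the shift along the tool's x, y, z each as a share of 3 cm, from -1 to 1; "ax", "ay", "az": the turn, a rotation vector about the tool's x, y, z each as a share of 6 degrees, from -1 to 1. A call has 1 to 8 rows; each row shifts and turns the commanded pose from where the row before left it, along the tool's axes as they then stand; what a row does not reach is not made up. A row lasts 1/12 s, in which the tool goes at most 41.7 mm and 7.16 degrees, less where a joint would pass 70% of its speed; a pose out of reach is approached as far as the arm can. A call with a number of a shift or a turn outside -1 to 1 is refused whole. A call with a gripper value outside its range is refused whole. The fingers move at their own pace and stop on an object; FORCE is the grip in N (left out, the last holds). Time passes only in rows, so rows that do not move let the fingers close. It gives the time, the measured TCP pose, the force, the opening and the grip force at its end, in the units of the state.
- r.read_state(): the state, without advancing time (a new reading comes with each control period).
- r.camera(name): name is "scene" or "side" or "wrist"; returns a dict with "color" (420x560x3 uint8, red, green, blue), "mtx" (3x3 intrinsics, pixels), "k1" (the pictures are not rectified: a ray, as slopes to the right and down, at radius r is drawn at 1 + k1 r^2 times it, then the intrinsics apply), "R" (3x3) and "t" (3): a world point X has camera coordinates R X + t; the wrist camera has in their place "hand_eye" (4x4, takes a point from camera to tool coordinates, whose origin is the TCP and whose axes are the flange's). Camera axes: x right, y down, z forward; pixel columns grow to the right and rows downward; lengths in m; the calibration is good to about 2 mm. A picture is of the moment at which its call begins: read the wrist's pose just before it. There is no depth.
- r.close_job(): hands the job in; it is judged then, once.
The state is a dict: "time": time; "joint_positions": joint angles; "joint_vel": joint speeds; "joint_torque": joint torques, N m; "ee_pos": TCP position; "eef_rot": TCP orientation; "ft_force": force on the tool from outside, world axes, zero at the start; "torque": the same for the moment, N m; "width": finger opening in m; "grip_force": force on a finger pad.
Only numpy, scipy, OpenCV 4.12 (cv2) and the standard library are available. Lean on these libraries where they do the work, as an engineer would, in place of code of your own. Each camera call takes 0.05 s, during which the arm holds its last target. There are 200 camera calls.

## Working session

There is one attempt and no reset: what is moved stays moved. The work goes in short steps, Python scripts to look and compute and a shell command to move; the robot and the scene stay as the last step left them, time stands still between calls to the robot, and variables do not carry over. Pictures are saved under pics/ and viewed, at most 10 in all, crops included, and the job is handed in when it is done.

```bash
mkdir -p pics
cat > h.py <<'E'
import numpy as np,cv2
from bench import r
from scipy.spatial.transform import Rotation as Ro
def grab(n):
    s=r.read_state(); c=r.camera(n)
    if n=='wrist':
        T=np.eye(4);T[:3,:3]=Ro.from_quat(s['eef_rot']).as_matrix();T[:3,3]=s['ee_pos']
        M=np.linalg.inv(T@np.array(c['hand_eye']));c['R']=M[:3,:3];c['t']=M[:3,3]
    c['R']=np.array(c['R']);c['t']=np.array(c['t']);return c
def save(c,f): cv2.imwrite(f,c['color'][:,:,::-1])
def ray(c,u,v):
    K=np.array(c['mtx']);p=cv2.undistortPoints(np.array([[[u,v]]],float),K,np.array([c['k1'],0,0,0.]))[0,0]
    return -c['R'].T@c['t'],c['R'].T@np.array([p[0],p[1],1])
def onz(c,u,v,z):
    o,d=ray(c,u,v);return o+d*(z-o[2])/d[2]
def proj(c,X):
    return cv2.projectPoints(np.array(X,float).reshape(-1,3),cv2.Rodrigues(c['R'])[0],c['t'],np.array(c['mtx']),np.array([c['k1'],0,0,0.]))[0][:,0]
E
python3 - <<'E'
from h import *
import pickle
d={}
for n in('scene','side','wrist'):
    d[n]=grab(n);save(d[n],f'pics/{n}0.png');print(n,-d[n]['R'].T@d[n]['t'],d[n]['R'][2])
pickle.dump(d,open('d0.pkl','wb'))
s=r.read_state();print(s['eef_rot'],s['width'],s['time'],Ro.from_quat(s['eef_rot']).as_matrix())
E
```

```text
scene [1.1992365  0.39765113 0.62044545] [-0.6577941  -0.43729109 -0.61325641]
side [0.56691986 0.4249739  0.61861003] [ 0.11456917 -0.61331964 -0.78148124]
wrist [0.14964398 0.61054485 0.38473179] [ 0.23477837 -0.08743222 -0.96810884]
[ 1.74967720e-01  9.84574019e-01 -5.42211490e-04 -5.87215121e-05] 0.087340301856456 0.15 [[-9.38772587e-01  3.44537279e-01 -3.05370367e-04]
 [ 3.44537406e-01  9.38772006e-01 -1.04714595e-03]
 [-7.41076658e-05 -1.08824343e-03 -9.99999405e-01]]
```

View pics/scene0.png

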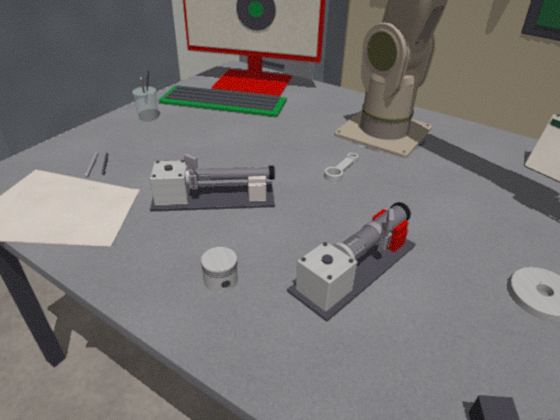

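View pics/side0.png

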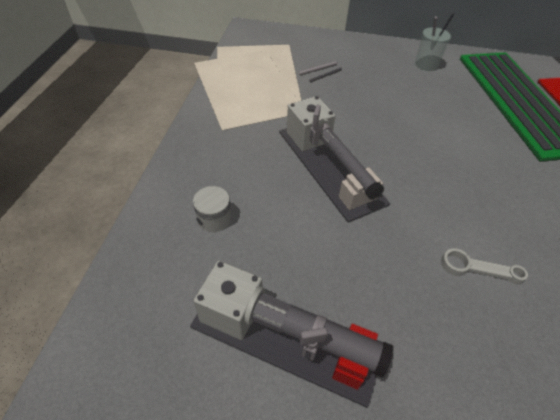

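The scene picture shows the loose clamp on the thicker pipe, with its key near (388,232). In the side view that key is near (317,330). The slim pipe's clamp is home, and the piston is at (220,268) in scene. I'll zoom in next.

Run:
```python
import pickle;from h import *
d=pickle.load(open('d0.pkl','rb'))
a=d['scene']['color'][190:310,280:430,::-1];b=d['side']['color'][255:400,190:400,::-1]
a=cv2.resize(a,None,fx=2.5,fy=2.5,interpolation=2);b=cv2.resize(b,None,fx=3.8,fy=3.8,interpolation=2)[:,:]
b=cv2.resize(b,(424,293)) if 0 else b
cv2.imwrite('pics/b.png',b);cv2.imwrite('pics/a.png',cv2.resize(a,None,fx=2,fy=2))
```

```text
(no output)
```

View pics/b.png

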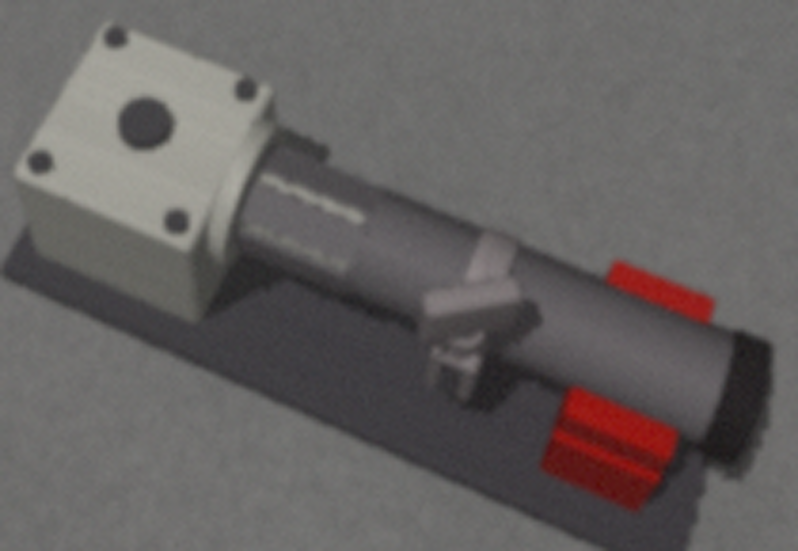

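View pics/a.png

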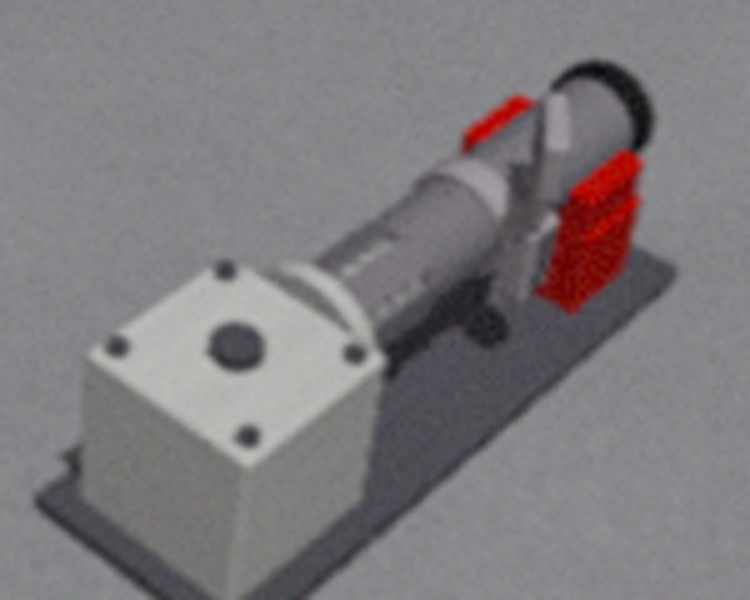

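Run:
```python
import pickle;from h import *
d=pickle.load(open('d0.pkl','rb'))
c=d['side'];S=lambda u,v,z:onz(c,190+u/3.8,255+v/3.8,z)
q=d['scene'];Q=lambda u,v,z:onz(q,280+u/5,190+v/5,z)
for z in(.09,.1,.11):
    P=[S(116,37,z),S(245,90,z),S(176,221,z),S(40,162,z)];R_=[Q(118,346,z),Q(225,270,z),Q(354,353,z),Q(248,436,z)]
    print(z,[p[:2].round(3) for p in P],[p[:2].round(3) for p in R_])
    print([np.arctan2(*(a-b)[[1,0]]) for a,b in((P[0],P[1]),(P[3],P[2]),(R_[0],R_[1]),(R_[3],R_[2]))])
print('plate edge',[np.arctan2(*(S(5,270,0.006)-S(600,540,.006))[[1,0]])])
print('blade',S(425,295,.131),S(520,283,.131),S(471,291,.131),'scene top',Q(555,122,.131),Q(552,98,.131),Q(552,150,.131))
# ray intersection of key top
o1,d1=ray(c,190+471/3.8,255+291/3.8);o2,d2=ray(q,280+553/5,190+122/5)
A=np.array([d1,-d2]).T;k=np.linalg.lstsq(A,o2-o1,rcond=None)[0];print(o1+k[0]*d1,o2+k[1]*d2)
# collar top at z=.065+.029
print('collar top', S(262,122,.094),Q(285,268,.094))
```

```text
0.09 [array([0.7  , 0.135]), array([0.644, 0.146]), array([0.656, 0.204]), array([0.712, 0.193])] [array([0.71 , 0.136]), array([0.654, 0.147]), array([0.666, 0.205]), array([0.722, 0.194])]
[np.float64(-0.20924816968138307), np.float64(-0.20487720513454505), np.float64(-0.19926685012405357), np.float64(-0.19966217293154193)]
0.1 [array([0.697, 0.14 ]), array([0.643, 0.152]), array([0.654, 0.208]), array([0.709, 0.197])] [array([0.719, 0.141]), array([0.664, 0.152]), array([0.676, 0.209]), array([0.731, 0.198])]
[np.float64(-0.20924816968138296), np.float64(-0.20487720513454477), np.float64(-0.19926685012405396), np.float64(-0.19966217293154176)]
0.11 [array([0.695, 0.146]), array([0.641, 0.157]), array([0.653, 0.213]), array([0.706, 0.201])] [array([0.729, 0.146]), array([0.674, 0.157]), array([0.686, 0.212]), array([0.74 , 0.201])]
[np.float64(-0.20924816968138282), np.float64(-0.20487720513454438), np.float64(-0.19926685012405437), np.float64(-0.1996621729315415)]
plate edge [np.float64(-0.2042560204725655)]
blade [0.56260249 0.22864354 0.131     ] [0.53255421 0.21787409 0.131     ] [0.5480113 0.2240534 0.131    ] scene top [0.55549364 0.22661756 0.131     ] [0.54243288 0.22008613 0.131     ] [0.57163805 0.23207065 0.131     ]
[0.54780668 0.22187911 0.12572326] [0.54790251 0.22387105 0.12489876]
collar top [0.6339772  0.16039182 0.094     ] [0.64464472 0.16633302 0.094     ]
```

```bash
python3 -m crank '[{"claw":-1,"az":-0.82},{"claw":-1,"az":-0.82},{"claw":-1,"az":-0.82},{"claw":-1,"az":-0.82},{"claw":-1,"az":-0.82},{"claw":-1,"az":-0.82},{"claw":-1,"az":-0.82},{"claw":-1,"az":-0.82}]' 20
for i in 1 ; do python3 -m crank '[{"claw":-1,"dx":-0.4,"dy":-0.95},{"claw":-1,"dx":-0.4,"dy":-0.95},{"claw":-1,"dx":-0.4,"dy":-0.95},{"claw":-1,"dx":-0.4,"dy":-0.95},{"claw":-1,"dx":-0.4,"dy":-0.95},{"claw":-1,"dx":-0.4,"dy":-0.95},{"claw":-1,"dx":-0.4,"dy":-0.95},{"claw":-1,"dx":-0.4,"dy":-0.95}]'; done
```

```text
invalid input at $[0]: expected keys claw, dx, dy, dz, ax, ay, az
invalid input at $[0]: expected keys claw, dx, dy, dz, ax, ay, az
```

```bash
python3 -m crank '[{"claw":-1,"dx":0,"dy":0,"dz":0,"ax":0,"ay":0,"az":-0.82},{"claw":-1,"dx":0,"dy":0,"dz":0,"ax":0,"ay":0,"az":-0.82},{"claw":-1,"dx":0,"dy":0,"dz":0,"ax":0,"ay":0,"az":-0.82},{"claw":-1,"dx":0,"dy":0,"dz":0,"ax":0,"ay":0,"az":-0.82},{"claw":-1,"dx":0,"dy":0,"dz":0,"ax":0,"ay":0,"az":-0.82},{"claw":-1,"dx":0,"dy":0,"dz":0,"ax":0,"ay":0,"az":-0.82},{"claw":-1,"dx":0,"dy":0,"dz":0,"ax":0,"ay":0,"az":-0.82},{"claw":-1,"dx":0,"dy":0,"dz":0,"ax":0,"ay":0,"az":-0.82}]' 20
python3 -m crank '[{"claw":-1,"dx":-0.4,"dy":-0.95,"dz":0,"ax":0,"ay":0,"az":0},{"claw":-1,"dx":-0.4,"dy":-0.95,"dz":0,"ax":0,"ay":0,"az":0},{"claw":-1,"dx":-0.4,"dy":-0.95,"dz":0,"ax":0,"ay":0,"az":0},{"claw":-1,"dx":-0.4,"dy":-0.95,"dz":0,"ax":0,"ay":0,"az":0},{"claw":-1,"dx":-0.4,"dy":-0.95,"dz":0,"ax":0,"ay":0,"az":0},{"claw":-1,"dx":-0.4,"dy":-0.95,"dz":0,"ax":0,"ay":0,"az":0},{"claw":-1,"dx":-0.4,"dy":-0.95,"dz":0,"ax":0,"ay":0,"az":0},{"claw":-1,"dx":-0.4,"dy":-0.95,"dz":0,"ax":0,"ay":0,"az":0}]'
python3 -c "
from h import *
s=r.read_state();print(s['joint_positions'],Ro.from_quat(s['eef_rot']).as_matrix()[:2,0])"
```

```text
time: 0.82
ee_pos: [0.2153, 0.5866, 0.2332]
eef_rot: [-0.169, 0.986, -0.0, -0.0]
ft_force: [0.5, 0.1, 0.7]
width: 0.0871
grip_force: 0.0
time: 1.48
ee_pos: [0.3818, 0.4016, 0.2334]
eef_rot: [-0.167, 0.986, -0.0, -0.0]
ft_force: [0.5, 1.3, 0.5]
width: 0.0872
grip_force: 0.0
[-0.8724759   0.17703101 -0.02339322  1.65257098  0.0041831   1.3121985
  1.00932424] [-0.94437678 -0.32886542]
```

```bash
python3 -m crank '[{"claw":-1,"dx":-0.4,"dy":-0.95,"dz":0,"ax":0,"ay":0,"az":0},{"claw":-1,"dx":-0.4,"dy":-0.95,"dz":0,"ax":0,"ay":0,"az":0},{"claw":-1,"dx":-0.4,"dy":-0.95,"dz":0,"ax":0,"ay":0,"az":0},{"claw":-1,"dx":-0.4,"dy":-0.95,"dz":0,"ax":0,"ay":0,"az":0},{"claw":-1,"dx":-0.4,"dy":-0.95,"dz":0,"ax":0,"ay":0,"az":0},{"claw":-1,"dx":-0.4,"dy":-0.95,"dz":0,"ax":0,"ay":0,"az":0},{"claw":-1,"dx":-0.4,"dy":-0.95,"dz":0,"ax":0,"ay":0,"az":0},{"claw":-1,"dx":0,"dy":0,"dz":0,"ax":0,"ay":0,"az":0}]'
python3 - <<'E'
from h import *
import pickle
c=grab('wrist');save(c,'pics/w1.png');pickle.dump(c,open('w1.pkl','wb'))
s=r.read_state();print(s['ee_pos'],s['joint_positions'],-c['R'].T@c['t'],proj(c,[.549,.224,.131]))
E
```

```text
time: 2.15
ee_pos: [0.5298, 0.2356, 0.2333]
eef_rot: [-0.163, 0.987, -0.002, 0.0]
ft_force: [-0.4, -1.3, 0.1]
width: 0.0869
grip_force: 0.0
[0.52785044 0.2386767  0.23317043] [-0.61858557  0.22880198  0.13464952  1.59525557 -0.02999882  1.32018282
  1.42011279] [0.46337976 0.21462564 0.38514842] [[259.7479689  227.74464288]]
```

View pics/w1.png

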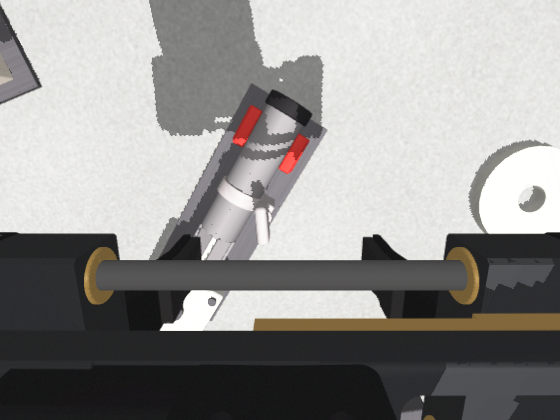

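The wrist view shows the blade's top from about (260,208) to (265,243). The predicted centre was (260,228), so they agree. I'll refine the angle and centre with a brightness mask.

Run:
```python
from h import *
import pickle
c=pickle.load(open('w1.pkl','rb'))
cv2.imwrite('pics/w1c.png',cv2.resize(c['color'][170:260,210:310,::-1],None,fx=6,fy=6,interpolation=2))
for p in((260,208),(266,242),(263,226)): print(onz(c,*p,.131))
```

```text
[0.53271436 0.21900113 0.131     ]
[0.55934337 0.23285211 0.131     ]
[0.54667363 0.22609855 0.131     ]
```

View pics/w1c.png

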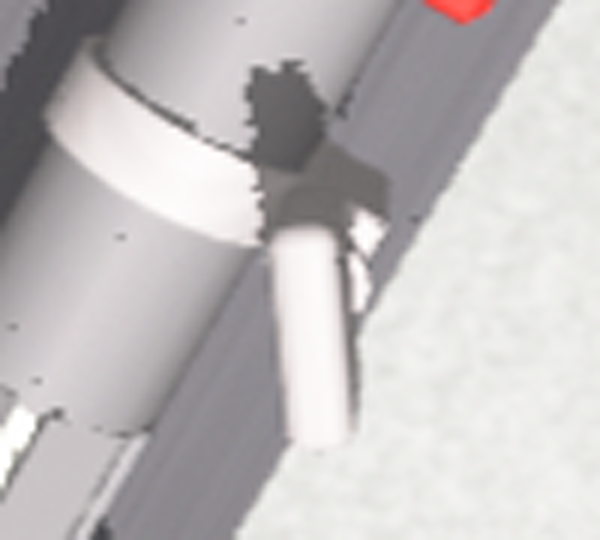

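Run:
```python
from h import *
import pickle
c=pickle.load(open('w1.pkl','rb'))
a,b=onz(c,260,208.7,.131),onz(c,263.3,244.2,.131);m=(a+b)/2
s=r.read_state();R=Ro.from_quat(s['eef_rot']).as_matrix()
print(a,b,m,np.arctan2(*(b-a)[[1,0]]),np.linalg.norm(b-a),'toolx',np.arctan2(-R[1,0],-R[0,0]),s['ee_pos'])
print('to mean',(R.T@(np.r_[(m[:2]+[.5485,.2235])/2,.113]-s['ee_pos']))/.03)
```

```text
[0.53328043 0.21918257 0.131     ] [0.56195981 0.23130351 0.131     ] [0.54762012 0.22524304 0.131     ] 0.399866912742573 0.031135569067109247 toolx 0.3292629658652558 [0.52785044 0.2386767  0.23317043]
to mean [-0.48453618 -0.66320403  4.0065012 ]
```

```bash
python3 -m crank '[{"claw":-1,"dx":-0.48,"dy":-0.66,"dz":0,"ax":0,"ay":0,"az":-0.44},{"claw":-1,"dx":0,"dy":0,"dz":0.8,"ax":0,"ay":0,"az":0},{"claw":-1,"dx":0,"dy":0,"dz":0.8,"ax":0,"ay":0,"az":0},{"claw":-1,"dx":0,"dy":0,"dz":0.8,"ax":0,"ay":0,"az":0},{"claw":-1,"dx":0,"dy":0,"dz":0.8,"ax":0,"ay":0,"az":0},{"claw":-1,"dx":0,"dy":0,"dz":0.8,"ax":0,"ay":0,"az":0},{"claw":-1,"dx":0,"dy":0,"dz":0,"ax":0,"ay":0,"az":0},{"claw":-1,"dx":0,"dy":0,"dz":0,"ax":0,"ay":0,"az":0}]'
python3 - <<'E'
from h import *
s=r.read_state();R=Ro.from_quat(s['eef_rot']).as_matrix();print(s['ee_pos'],np.arctan2(-R[1,0],-R[0,0]),R[2],s['ft_force'])
print((R.T@(np.array([.548,.2244,.113])-s['ee_pos']))/.03)
E
```

```text
time: 2.87
ee_pos: [0.5449, 0.2289, 0.1129]
eef_rot: [-0.19, 0.982, -0.0, -0.001]
ft_force: [-0.1, 0.1, -0.0]
width: 0.087
grip_force: 0.0
[0.54487169 0.22885476 0.1129193 ] 0.38235182202244794 [ 2.56890551e-03  1.83531031e-04 -9.99996684e-01] [-0.09232694  0.06936708 -0.00952978]
[-0.0413372  -0.17667505 -0.00282873]
```

Correct 5 mm along y, then close gently.

```bash
python3 -m crank '[{"claw":-1,"dx":-0.04,"dy":-0.18,"dz":0,"ax":0,"ay":0,"az":0},{"claw":-1,"dx":0,"dy":0,"dz":0,"ax":0,"ay":0,"az":0},{"claw":1,"dx":0,"dy":0,"dz":0,"ax":0,"ay":0,"az":0},{"claw":1,"dx":0,"dy":0,"dz":0,"ax":0,"ay":0,"az":0},{"claw":1,"dx":0,"dy":0,"dz":0,"ax":0,"ay":0,"az":0},{"claw":1,"dx":0,"dy":0,"dz":0,"ax":0,"ay":0,"az":0},{"claw":1,"dx":0,"dy":0,"dz":0,"ax":0,"ay":0,"az":0},{"claw":1,"dx":0,"dy":0,"dz":0,"ax":0,"ay":0,"az":0}]' 20
python3 -m crank '[{"claw":1,"dx":0,"dy":0,"dz":0,"ax":0,"ay":0,"az":0},{"claw":1,"dx":0,"dy":0,"dz":0,"ax":0,"ay":0,"az":0},{"claw":1,"dx":0,"dy":0,"dz":0,"ax":0,"ay":0,"az":0},{"claw":1,"dx":0,"dy":0,"dz":0,"ax":0,"ay":0,"az":0}]'
python3 - <<'E'
from h import *
s=r.read_state();R=Ro.from_quat(s['eef_rot']).as_matrix();print(s['ee_pos'],np.arctan2(-R[1,0],-R[0,0]),s['ft_force'],s['torque'])
print(R.T@np.r_[np.cos(-.204),np.sin(-.204),0])
E
```

```text
time: 3.53
ee_pos: [0.5492, 0.2238, 0.1136]
eef_rot: [-0.19, 0.982, 0.0, 0.0]
ft_force: [-0.2, 0.2, -0.2]
width: 0.0551
grip_force: 0.0
time: 3.87
ee_pos: [0.5492, 0.2238, 0.1135]
eef_rot: [-0.189, 0.982, 0.0, 0.0]
ft_force: [1.0, -0.2, -0.0]
width: 0.028
grip_force: 0.0
[0.54918706 0.22375317 0.11354006] 0.3812872092893795 [ 1.04656959 -0.20232234 -0.01536379] [0.06793119 0.0311267  0.01250099]
[-8.33553454e-01 -5.52438809e-01 -3.30818075e-05]
```

```bash
python3 -m crank '[{"claw":1,"dx":0,"dy":0,"dz":0,"ax":0,"ay":0,"az":0},{"claw":1,"dx":0,"dy":0,"dz":0,"ax":0,"ay":0,"az":0},{"claw":1,"dx":0,"dy":0,"dz":0,"ax":0,"ay":0,"az":0},{"claw":1,"dx":0,"dy":0,"dz":0,"ax":0,"ay":0,"az":0},{"claw":1,"dx":0,"dy":0,"dz":0,"ax":0,"ay":0,"az":0},{"claw":1,"dx":0,"dy":0,"dz":0,"ax":0,"ay":0,"az":0}]'
python3 - <<'E'
from h import *
s=r.read_state();R=Ro.from_quat(s['eef_rot']).as_matrix();print(s['ee_pos'],np.arctan2(-R[1,0],-R[0,0]),s['ft_force'],s['torque'])
E
```

```text
time: 4.37
ee_pos: [0.5492, 0.2241, 0.1136]
eef_rot: [-0.19, 0.982, 0.0, 0.0]
ft_force: [0.9, 2.8, 0.1]
width: 0.0098
grip_force: 20.0
[0.54919082 0.22411624 0.11358981] 0.38158398227538426 [0.86554319 2.75726423 0.13353989] [ 0.67059692 -0.03132253  0.07123024]
```

```bash
python3 -m crank '[{"claw":1,"dx":-0.208,"dy":-0.138,"dz":0,"ax":0,"ay":0,"az":0},{"claw":1,"dx":-0.208,"dy":-0.138,"dz":0,"ax":0,"ay":0,"az":0},{"claw":1,"dx":-0.208,"dy":-0.138,"dz":0,"ax":0,"ay":0,"az":0},{"claw":1,"dx":-0.208,"dy":-0.138,"dz":0,"ax":0,"ay":0,"az":0},{"claw":1,"dx":-0.208,"dy":-0.138,"dz":0,"ax":0,"ay":0,"az":0},{"claw":1,"dx":-0.208,"dy":-0.138,"dz":0,"ax":0,"ay":0,"az":0},{"claw":1,"dx":-0.208,"dy":-0.138,"dz":0,"ax":0,"ay":0,"az":0},{"claw":1,"dx":0,"dy":0,"dz":0,"ax":0,"ay":0,"az":0}]' 25
python3 - <<'E'
from h import *
s=r.read_state();R=Ro.from_quat(s['eef_rot']).as_matrix();p=s['ee_pos'];print(p,np.arctan2(-R[1,0],-R[0,0]),s['ft_force'],s['torque'],(p[0]-.5492)*.979-(p[1]-.2241)*.203,.203*(p[0]-.5492)+.979*(p[1]-.2241))
E
```

```text
time: 5.03
ee_pos: [0.6024, 0.213, 0.1136]
eef_rot: [-0.189, 0.982, 0.0, 0.001]
ft_force: [2.6, 5.5, -0.4]
width: 0.0099
grip_force: 25.0
[0.6024068  0.21297345 0.11362102] 0.3805998874705832 [ 2.60857041  5.48364626 -0.38595786] [ 1.18316855 -0.53982848  0.06901303] 0.054348146271729195 -9.191643442169051e-05
```

```bash
for i in 1 ; do python3 -m crank '[{"claw":1,"dx":-0.083,"dy":-0.055,"dz":0,"ax":0,"ay":0,"az":0},{"claw":1,"dx":-0.083,"dy":-0.055,"dz":0,"ax":0,"ay":0,"az":0},{"claw":1,"dx":-0.083,"dy":-0.055,"dz":0,"ax":0,"ay":0,"az":0},{"claw":1,"dx":-0.083,"dy":-0.055,"dz":0,"ax":0,"ay":0,"az":0}]'; done
cat > st.py <<'E'
from h import *
s=r.read_state();R=Ro.from_quat(s['eef_rot']).as_matrix();p=s['ee_pos'];f=s['ft_force'];print('yaw',np.arctan2(-R[1,0],-R[0,0]),'torque',s['torque'],'along',(p[0]-.5492)*.979-(p[1]-.2241)*.203,'lat',.203*(p[0]-.5492)+.979*(p[1]-.2241),'F',f[0]*.979-f[1]*.203,f[0]*.203+f[1]*.979)
E
python3 st.py
```

```text
time: 5.37
ee_pos: [0.6125, 0.2109, 0.1136]
eef_rot: [-0.19, 0.982, 0.0, 0.0]
ft_force: [-0.9, 5.8, 0.9]
width: 0.0099
grip_force: 25.0
yaw 0.3814970647411427 torque [ 1.21582822  0.14586886 -0.00244121] along 0.06467487230948925 lat -5.137802462266104e-05 F -2.0190279426864395 5.508034883720997
```

```bash
python3 -m crank '[{"claw":1,"dx":-0.083,"dy":-0.055,"dz":0,"ax":0,"ay":0,"az":0},{"claw":1,"dx":-0.083,"dy":-0.055,"dz":0,"ax":0,"ay":0,"az":0},{"claw":1,"dx":-0.083,"dy":-0.055,"dz":0,"ax":0,"ay":0,"az":0}]';python3 st.py;python3 -m crank '[{"claw":1,"dx":-0.083,"dy":-0.055,"dz":0,"ax":0,"ay":0,"az":0},{"claw":1,"dx":0,"dy":0,"dz":0,"ax":0,"ay":0,"az":0}]';python3 st.py
```

```text
time: 5.62
ee_pos: [0.6213, 0.2091, 0.1136]
eef_rot: [-0.19, 0.982, 0.0, 0.0]
ft_force: [-0.5, 4.8, 0.5]
width: 0.0098
grip_force: 25.0
yaw 0.3815308905203839 torque [ 1.26239227e+00  2.03695836e-01 -1.38982595e-04] along 0.07359366075501093 lat -5.267936721601446e-05 F -1.4140859330302509 4.578730610167279
time: 5.78
ee_pos: [0.6247, 0.2084, 0.1136]
eef_rot: [-0.189, 0.982, 0.0, 0.0]
ft_force: [1.3, 5.5, 0.4]
width: 0.0099
grip_force: 25.0
yaw 0.38129596833743695 torque [ 1.21611689 -0.34178651  0.06652243] along 0.077058277783848 lat -7.753975987763798e-05 F 0.17113593019302376 5.641122532340031
```

```bash
python3 -m crank '[{"claw":1,"dx":-0.083,"dy":-0.055,"dz":0,"ax":0,"ay":0,"az":0},{"claw":1,"dx":-0.083,"dy":-0.055,"dz":0,"ax":0,"ay":0,"az":0}]';python3 st.py;python3 -m crank '[{"claw":1,"dx":-0.083,"dy":-0.055,"dz":0,"ax":0,"ay":0,"az":0},{"claw":1,"dx":0,"dy":0,"dz":0,"ax":0,"ay":0,"az":0}]';python3 st.py
```

```text
time: 5.95
ee_pos: [0.63, 0.2073, 0.1136]
eef_rot: [-0.19, 0.982, 0.0, 0.0]
ft_force: [-0.0, 5.0, 0.5]
width: 0.0099
grip_force: 25.0
yaw 0.38160502973933363 torque [1.30308228 0.1641915  0.05251714] along 0.08251131300317921 lat -3.1418896912705635e-05 F -1.025141885883554 4.939784284172399
time: 6.12
ee_pos: [0.6324, 0.2069, 0.1136]
eef_rot: [-0.19, 0.982, 0.0, -0.001]
ft_force: [-3.4, 5.4, 3.3]
width: 0.01
grip_force: 25.0
yaw 0.38176048674957724 torque [1.33547464 0.89935835 0.09644536] along 0.08494814689234793 lat 8.562646372237831e-05 F -4.4358795120026 4.5912200605827165
```

```bash
python3 -m crank '[{"claw":1,"dx":-0.055,"dy":-0.037,"dz":0,"ax":0,"ay":0,"az":0},{"claw":1,"dx":0,"dy":0,"dz":0,"ax":0,"ay":0,"az":0}]';python3 st.py;python3 -m crank '[{"claw":1,"dx":-0.055,"dy":-0.037,"dz":0,"ax":0,"ay":0,"az":0},{"claw":1,"dx":0,"dy":0,"dz":0,"ax":0,"ay":0,"az":0}]';python3 st.py
```

```text
time: 6.28
ee_pos: [0.6328, 0.207, 0.1135]
eef_rot: [-0.19, 0.982, 0.001, -0.002]
ft_force: [-10.8, 4.7, 7.4]
width: 0.0095
grip_force: 25.0
yaw 0.38243598082864516 torque [1.27357413 2.56621587 0.03381559] along 0.08530692251090663 lat 0.0002047426235089224 F -11.482808844283507 2.43733794149873
time: 6.45
ee_pos: [0.6333, 0.207, 0.1134]
eef_rot: [-0.19, 0.982, 0.001, -0.004]
ft_force: [-18.1, 5.6, 11.4]
width: 0.0098
grip_force: 25.0
yaw 0.38304804573814355 torque [ 1.25209708e+00  4.04565779e+00 -6.62095262e-04] along 0.08577114450494107 lat 0.0003478892728836225 F -18.874876487820288 1.7916078286936399
```

At the hard stop (19 N). I'll ease off the push and turn clockwise.

```bash
python3 -m crank '[{"claw":1,"dx":0.083,"dy":0.055,"dz":0,"ax":0,"ay":0,"az":0},{"claw":1,"dx":0,"dy":0,"dz":0,"ax":0,"ay":0,"az":0.4},{"claw":1,"dx":0,"dy":0,"dz":0,"ax":0,"ay":0,"az":0.8},{"claw":1,"dx":0,"dy":0,"dz":0,"ax":0,"ay":0,"az":0.8},{"claw":1,"dx":0,"dy":0,"dz":0,"ax":0,"ay":0,"az":0.8},{"claw":1,"dx":0,"dy":0,"dz":0,"ax":0,"ay":0,"az":0.8},{"claw":1,"dx":0,"dy":0,"dz":0,"ax":0,"ay":0,"az":0.8}]' 30;python3 st.py
python3 -m crank '[{"claw":1,"dx":0,"dy":0,"dz":0,"ax":0,"ay":0,"az":0.8},{"claw":1,"dx":0,"dy":0,"dz":0,"ax":0,"ay":0,"az":0.8},{"claw":1,"dx":0,"dy":0,"dz":0,"ax":0,"ay":0,"az":0.8},{"claw":1,"dx":0,"dy":0,"dz":0,"ax":0,"ay":0,"az":0.8},{"claw":1,"dx":0,"dy":0,"dz":0,"ax":0,"ay":0,"az":0.8},{"claw":1,"dx":0,"dy":0,"dz":0,"ax":0,"ay":0,"az":0.8}]';python3 st.py
```

```text
time: 7.03
ee_pos: [0.6326, 0.2071, 0.1135]
eef_rot: [0.041, 0.999, 0.0, -0.001]
ft_force: [-5.1, 6.1, 4.5]
width: 0.0095
grip_force: 30.0
yaw -0.08262088809542638 torque [1.39607732 1.34831706 0.08506974] along 0.08514484239390441 lat 0.0002990209699042651 F -6.286612917229344 4.972475897502795
time: 7.53
ee_pos: [0.6327, 0.2073, 0.1136]
eef_rot: [0.288, 0.958, 0.0, -0.001]
ft_force: [-6.0, 6.1, 3.3]
width: 0.0101
grip_force: 30.0
yaw -0.5850344578327857 torque [1.44278691 1.30596034 0.02018075] along 0.08515198364878564 lat 0.0005215662714182431 F -7.1409950566930425 4.767642114301666
```

```bash
python3 -m crank '[{"claw":1,"dx":0,"dy":0,"dz":0,"ax":0,"ay":0,"az":0.8},{"claw":1,"dx":0,"dy":0,"dz":0,"ax":0,"ay":0,"az":0.8},{"claw":1,"dx":0,"dy":0,"dz":0,"ax":0,"ay":0,"az":0.4},{"claw":1,"dx":0,"dy":0,"dz":0,"ax":0,"ay":0,"az":0.3}]';python3 st.py
python3 -m crank '[{"claw":1,"dx":0,"dy":0,"dz":0,"ax":0,"ay":0,"az":0.3},{"claw":1,"dx":0,"dy":0,"dz":0,"ax":0,"ay":0,"az":0}]';python3 st.py
python3 -m crank '[{"claw":1,"dx":0,"dy":0,"dz":0,"ax":0,"ay":0,"az":0.3},{"claw":1,"dx":0,"dy":0,"dz":0,"ax":0,"ay":0,"az":0}]';python3 st.py
```

```text
time: 7.87
ee_pos: [0.6327, 0.2074, 0.1136]
eef_rot: [0.401, 0.916, 0.0, -0.001]
ft_force: [-6.2, 7.6, 3.9]
width: 0.0096
grip_force: 30.0
yaw -0.8241468016255334 torque [1.36530262 1.21325679 0.03790982] along 0.08517333503896567 lat 0.0006133077936188898 F -7.63917834929539 6.180470778354122
time: 8.03
ee_pos: [0.6327, 0.2074, 0.1136]
eef_rot: [0.415, 0.91, 0.0, -0.001]
ft_force: [-6.9, 6.9, 3.4]
width: 0.0097
grip_force: 30.0
yaw -0.8551862062201512 torque [ 1.41761448  1.26980062 -0.01168899] along 0.08518386780060945 lat 0.0005951766003504215 F -8.179545192841786 5.36941499267591
time: 8.2
ee_pos: [0.6328, 0.2074, 0.1135]
eef_rot: [0.429, 0.903, 0.0, -0.001]
ft_force: [-6.2, 6.2, 3.6]
width: 0.0097
grip_force: 30.0
yaw -0.8863702810099118 torque [1.40598381 1.31760385 0.07746747] along 0.08518984827002675 lat 0.0005929867606826456 F -7.336235876383377 4.770582297888756
```

```bash
python3 -m crank '[{"claw":1,"dx":0,"dy":0,"dz":0,"ax":0,"ay":0,"az":0.3},{"claw":1,"dx":0,"dy":0,"dz":0,"ax":0,"ay":0,"az":0}]';python3 st.py
python3 -m crank '[{"claw":1,"dx":0,"dy":0,"dz":0,"ax":0,"ay":0,"az":0.3},{"claw":1,"dx":0,"dy":0,"dz":0,"ax":0,"ay":0,"az":0}]';python3 st.py
```

```text
time: 8.37
ee_pos: [0.6328, 0.2074, 0.1136]
eef_rot: [0.443, 0.897, 0.0, -0.001]
ft_force: [-4.8, 7.7, 2.9]
width: 0.0095
grip_force: 30.0
yaw -0.9174957792939682 torque [1.32253125 1.21821115 0.25621375] along 0.08525768973895602 lat 0.000619979617621079 F -6.274798357793997 6.571635819275876
time: 8.53
ee_pos: [0.6329, 0.2074, 0.1136]
eef_rot: [0.457, 0.89, -0.0, -0.001]
ft_force: [-4.4, 5.9, 2.9]
width: 0.0096
grip_force: 30.0
yaw -0.9484242169104495 torque [1.38469553 1.04113095 0.53955641] along 0.08532179117987276 lat 0.0006075581083204232 F -5.480885352891784 4.929489107915383
```

The torque rose to 0.54 N m, so the key is at its stop. I'll release and lift.

```bash
python3 -m crank '[{"claw":-1,"dx":0,"dy":0,"dz":0,"ax":0,"ay":0,"az":0},{"claw":-1,"dx":0,"dy":0,"dz":0,"ax":0,"ay":0,"az":0},{"claw":-1,"dx":0,"dy":0,"dz":0,"ax":0,"ay":0,"az":0},{"claw":-1,"dx":0,"dy":0,"dz":0,"ax":0,"ay":0,"az":0},{"claw":-1,"dx":0,"dy":0,"dz":0,"ax":0,"ay":0,"az":0},{"claw":-1,"dx":0,"dy":0,"dz":0,"ax":0,"ay":0,"az":0}]';python3 st.py
python3 -m crank '[{"claw":-1,"dx":0,"dy":0,"dz":-0.4,"ax":0,"ay":0,"az":0},{"claw":-1,"dx":0,"dy":0,"dz":-0.8,"ax":0,"ay":0,"az":0},{"claw":-1,"dx":0,"dy":0,"dz":-0.8,"ax":0,"ay":0,"az":0},{"claw":-1,"dx":0,"dy":0,"dz":-0.8,"ax":0,"ay":0,"az":0},{"claw":-1,"dx":0,"dy":0,"dz":-0.8,"ax":0,"ay":0,"az":0},{"claw":-1,"dx":0,"dy":0,"dz":-0.8,"ax":0,"ay":0,"az":0},{"claw":-1,"dx":0,"dy":0,"dz":-0.8,"ax":0,"ay":0,"az":0},{"claw":-1,"dx":0,"dy":0,"dz":0,"ax":0,"ay":0,"az":0}]'
python3 - <<'E'
from h import *
c=grab('side');a=cv2.resize(c['color'][180:400,180:400,::-1],(590,590),interpolation=2)
q=grab('scene');print(onz(c,190+471/3.8,0,0)[:0]);cv2.imwrite('pics/s2.png',a);cv2.imwrite('pics/q2.png',cv2.resize(q['color'][150:330,180:440,::-1],None,fx=3,fy=3,interpolation=2))
for m,n in((c,'side'),(q,'scene')):
    k=proj(m,[.633,.2074,.131]);print(n,k,(k-[180,180])*2.68 if n=='side' else (k-[180,150])*3)
E
```

```text
time: 9.03
ee_pos: [0.6338, 0.2057, 0.1135]
eef_rot: [0.457, 0.889, -0.0, 0.0]
ft_force: [-0.1, -0.5, -0.2]
width: 0.0419
grip_force: 0.0
yaw -0.9491337965408432 torque [-0.06580865  0.01100978 -0.0123143 ] along 0.08653615884774778 lat -0.0008143831357781232 F -0.01751567713293853 -0.555195258333253
time: 9.7
ee_pos: [0.6354, 0.2063, 0.2762]
eef_rot: [0.457, 0.89, 0.003, 0.003]
ft_force: [0.8, 0.5, 0.0]
width: 0.0857
grip_force: 0.0
[]
side [[251.13177532 305.7652245 ]] [[190.63315786 337.05080165]]
scene [[363.39672089 233.0450996 ]] [[550.19016267 249.13529881]]
```

View pics/s2.png

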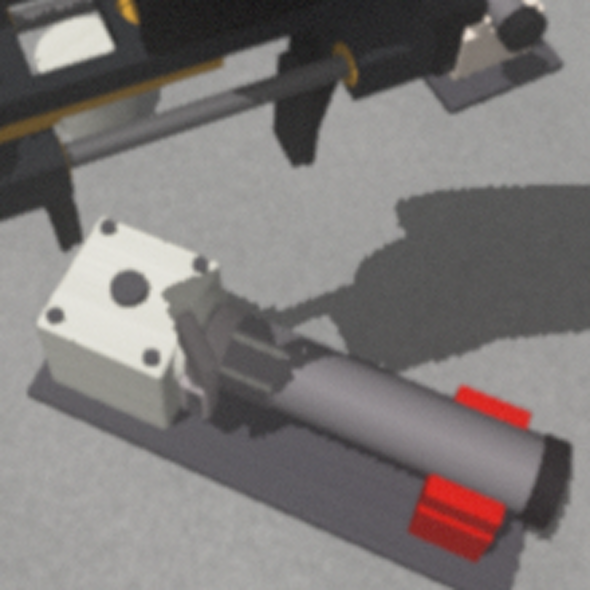

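View pics/q2.png

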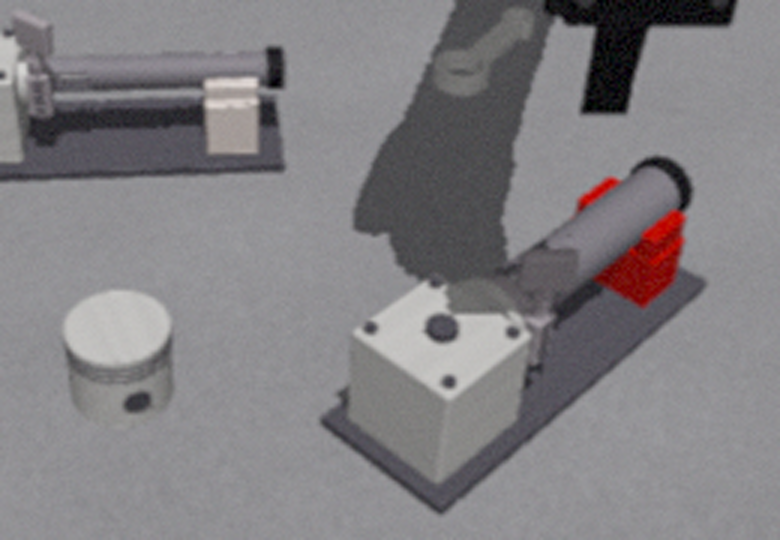

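The clamp is against the collar with its key turned (side crop (190,337), scene crop (550,265)). The piston is undisturbed at (120,350) in the scene crop, and the gripper is well clear.

```bash
python3 -c "
from bench import r
print(r.close_job())"
```

```text
the job is handed in; nothing more can be done
None
```

I slid the loose clamp to its hard stop at the collar, turned its key clockwise until the torque rose sharply at its stop, released it and handed the job in at about 10 s on the robot's clock; the piston was not touched.

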